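# Pack the gear crate after the set

## Robot

A 6-joint arm with a two-finger parallel gripper is mounted at the origin on the work surface. World frame = base frame: x ahead of the robot, y to its left, z up, the work surface at z = 0. Lengths are in mm, angles in rad, forces in N, time in s.
With the tool pointing down it reaches from about 275 to 1000 mm from the base axis. Payload 8.4 kg.
Tool frame: the origin (TCP) lies on the mounting face of the last link; the fingertips stand 173 mm ahead of it and the grasp point (between the pads) lies 155 mm ahead of it; z points along the fingers, y is the line along which they close (so a half turn about z gives the same grasp; the last joint's range is limited). The gripper opens to 85 mm and grips with 20 to 120 N. Pads are 22 mm wide; open, the fingers measure 114 mm over their backs; the gripper's body (76 mm by 85 mm) begins 54 mm behind the grasp point. The pads swing forward as they close: fully open they stand 13 mm farther back than shut.
Start: joints at [-1.147, 0.353, 1.633, -0, 1.155, -0.002], TCP at [258.155, -569.197, 404.681] pointing down, gripper open.
Joint ranges: [-2.63, 2.63], [-0.92, 2.1], [0.06, 2.66], [-1.3, 4.44], [0, 2.69], [-3.02, 3.02]. Speed limits (rad/s): [2.22, 2.22, 2.79, 3.14, 3.14, 3.14].

## Interface

Orientations are given as [roll, pitch, yaw] about the fixed x, y, z axes, in that order (R = Rz(yaw) Ry(pitch) Rx(roll)).
In Python, from rig import r gives the robot as it stands.
- The arm moves only by the tool apply_moves, never from a script. Its argument "deltas" is a list of rows, each an object with "claw": the gripper command: -1 is fully open, 1 is shut, values between are in proportion; "delta_pos": the shift along the tool's x, y, z in cm, a list of three; "yaw": the turn about the tool's z in rad. In form: [{"claw": claw, "delta_pos": [tx, ty, tz], "yaw": yaw}, ...]. A call has 1 to 8 rows; each row shifts and turns the commanded pose from where the row before left it, along the tool's axes as they then stand; what a row does not reach is not made up. A row lasts 1/8 s, in which the tool goes at most 62.5 mm and 10.7 degrees, less where a joint would pass 70% of its speed; a pose out of reach is approached as far as the arm can. A call with a gripper value outside its range is refused whole. The fingers move at their own pace and stop on an object; "grip_force" is the grip in N (left out, the last holds). Time passes only in rows, so rows that do not move let the fingers close. It gives the time, the measured TCP pose, the force, the opening and the grip force at its end, in the units of the state.
- r.sense(): the state, without advancing time (a new reading comes with each control period).
- r.grab_frame(name): name is "side" or "top" or "wrist"; returns a dict with "img" (400x640x3 uint8, blue, green, red), "z_map" (400x640 float32, mm along the optical axis (not along the pixel's ray), 0 where there is no reading), "fx", "fy", "cx", "cy" (pixels), "dist" ([k1, k2, p1, p2, k3] as OpenCV has them; the pictures are not rectified), "eye" and "rotation" of the camera in the world; the wrist camera has in their place "T_tool_cam" (4x4, takes a point from camera to tool coordinates, whose origin is the TCP and whose axes are the flange's). Camera axes: x right, y up, looking along -z (the intrinsics and any distortion apply to the point x, -y, -z); pixel columns grow to the right and rows downward; lengths in mm; the calibration is good to about 2 mm. A picture is of the moment at which its call begins: read the wrist's pose just before it.
- r.sign_off(): hands the job in; it is judged then, once.
The state is a dict: "clock": time; "qpos": joint angles; "qvel": joint speeds; "joint_efforts": joint torques, N m; "eef_pos": TCP position; "tcp_rot": TCP orientation; "contact_force": force on the tool from outside, world axes, zero at the start; "wrist_torque": the same for the moment, N m; "opening": opening from 0.0 (shut) to 1.0 (fully open); "grasp_force": force on a finger pad.
Only numpy, scipy, OpenCV 4.12 (cv2) and the standard library are available. Lean on these libraries where they do the work, as an engineer would, in place of code of your own. Each camera call takes 0.05 s, during which the arm holds its last target. There are 200 camera calls.

## Task

Pack the crate for the trip home: stand every footswitch upright, button up, in a cell of its own, and find by trying which of the four packing blocks fills the gap between the power bar and the sprung pad in the long bay, so that the block sits fully down and presses the pad back. Leave the other three blocks standing upright on the table outside the crate, and leave the bottles and the stack of cassettes as they are.

Things in the scene. Friction and masses are not known exactly. Their poses are not given: they have to be found in the camera images.
- crate: Open plywood transit crate, fixed to the table. 144 mm (its x) x 294 mm (its y) outside, top edge of all walls and dividers 42 mm above the table, walls and dividers 6 mm thick, floor 6 mm thick. Origin at the centre of its underside, z up. On its -x side a row of four equal cells along y; on its +x side one long bay, 66 mm wide and 282 mm long inside, which holds a power bar (against the -y end) and, towards the +y end, a gap with a sprung pad at its end.
- cell_1 (a point): Centre of the floor of cell 1 of the crate (6 mm above the table). The cell is 60 mm (crate x) x 66 mm (crate y) inside and 36 mm deep, so a footswitch stands well out of it.
- cell_2 (a point): Centre of the floor of cell 2 of the crate (6 mm above the table). The cell is 60 mm (crate x) x 66 mm (crate y) inside and 36 mm deep, so a footswitch stands well out of it.
- cell_3 (a point): Centre of the floor of cell 3 of the crate (6 mm above the table). The cell is 60 mm (crate x) x 66 mm (crate y) inside and 36 mm deep, so a footswitch stands well out of it.
- cell_4 (a point): Centre of the floor of cell 4 of the crate (6 mm above the table). The cell is 60 mm (crate x) x 66 mm (crate y) inside and 36 mm deep, so a footswitch stands well out of it.
- gap_end (a point): Point on the bay floor, mid-width, under the resting face of the sprung pad, 16 mm short of the crate's +y end wall. From here the gap (36 mm deep, 66 mm wide in crate x) runs towards crate -y to the end of the power bar. Its untold length differs from start to start: with the pad at rest, 3 mm shorter than one of the four blocks, which fills it and presses the pad back 3 mm.
- bar_seat (a point): Point on the bay floor, mid-width, at the bay's -y end, where the grey power bar begins (63 mm wide, 34 mm high, top 40 mm above the table, held in place). Bars of four untold lengths occur, one per start. A block thicker than the right one cannot go in: it stops on the bar or pad some 30 mm up; a thinner one drops in loose by 4 mm or more and leaves the pad at 0.
- pad (a joint): Sprung steel pad at the +y end of the gap, 56 mm wide: metres pushed back along crate +y, 0 at rest, 0.006 at its stop; 1 N to start, 4 N at the stop. Its face is upright up to 30 mm above the table; above that a lip leans back (8 mm over 12 mm of height), so a block lowered against the lip pushes the pad back.
- block_a_mid (a point): Centre (35 mm above its underside) of a wooden packing block with a steel sole, of thickness 36 mm along its own y. Its foot is 60 mm long (its x) and 36 mm high; on it, centred, a finger rib 50 mm long (x), 14 mm thick (y) and 34 mm high, so 70 mm high in all. All four look alike but for the foot's thickness. Stands upright on the table at the start; 120 g. It goes in the gap with its y along the crate's y, either way round.
- block_b_mid (a point): Centre (35 mm above its underside) of a wooden packing block with a steel sole, of thickness 22 mm along its own y. Its foot is 60 mm long (its x) and 36 mm high; on it, centred, a finger rib 50 mm long (x), 14 mm thick (y) and 34 mm high, so 70 mm high in all. All four look alike but for the foot's thickness. Stands upright on the table at the start; 120 g. It goes in the gap with its y along the crate's y, either way round.
- block_c_mid (a point): Centre (35 mm above its underside) of a wooden packing block with a steel sole, of thickness 43 mm along its own y. Its foot is 60 mm long (its x) and 36 mm high; on it, centred, a finger rib 50 mm long (x), 14 mm thick (y) and 34 mm high, so 70 mm high in all. All four look alike but for the foot's thickness. Stands upright on the table at the start; 120 g. It goes in the gap with its y along the crate's y, either way round.
- block_d_mid (a point): Centre (35 mm above its underside) of a wooden packing block with a steel sole, of thickness 29 mm along its own y. Its foot is 60 mm long (its x) and 36 mm high; on it, centred, a finger rib 50 mm long (x), 14 mm thick (y) and 34 mm high, so 70 mm high in all. All four look alike but for the foot's thickness. Stands upright on the table at the start; 120 g. It goes in the gap with its y along the crate's y, either way round.
- switch_1_mid (a point): Centre (31 mm above its underside) of a one-button footswitch: bare metal box on a heavy steel base, 52 mm along its x, 56 mm along its y, 62 mm high, with a round button 14 mm across that stands 12 mm above its top; about 400 g, z up. Three or four of them are there; any one of the four may be absent. It fits a cell with its x along the crate's x, either way round.
- switch_2_mid (a point): Centre (31 mm above its underside) of a one-button footswitch: bare metal box on a heavy steel base, 52 mm along its x, 56 mm along its y, 62 mm high, with a round button 14 mm across that stands 12 mm above its top; about 400 g, z up. Three or four of them are there; any one of the four may be absent. It fits a cell with its x along the crate's x, either way round.
- switch_3_mid (a point): Centre (31 mm above its underside) of a one-button footswitch: bare metal box on a heavy steel base, 52 mm along its x, 56 mm along its y, 62 mm high, with a round button 14 mm across that stands 12 mm above its top; about 400 g, z up. Three or four of them are there; any one of the four may be absent. It fits a cell with its x along the crate's x, either way round.
- switch_4_mid (a point): Centre (31 mm above its underside) of a one-button footswitch: bare metal box on a heavy steel base, 52 mm along its x, 56 mm along its y, 62 mm high, with a round button 14 mm across that stands 12 mm above its top; about 400 g, z up. Three or four of them are there; any one of the four may be absent. It fits a cell with its x along the crate's x, either way round.
- bottle_1: Bystander: green glass bottle, 62 mm across, 220 mm high; origin at the centre of its underside.
- bottle_2: Bystander: brown glass bottle, 62 mm across, 220 mm high; origin at the centre of its underside.
- cassettes: Bystander: stack of cassettes, 72 x 109 x 68 mm high; origin at the centre of its underside.
There are look-alikes about, which are no part of the job. What is shaped like the part that bears block_c_mid but blue or green is not meant.

How it is judged:
By the outcome, as a careful person would: the job done as asked, in the order asked, and still so for the second after the job is handed in, with the robot touching nothing.
Of switch_1, switch_2, switch_3, switch_4 only 3 to 4 are there at a start; the rules pass over those that are not, and their reading is None.
Of bar_a, bar_b, bar_c, bar_d only 1 to 1 are there at a start; the rules pass over those that are not, and their reading is None.
At some moment in a run one of block_a, block_c, switch_1, switch_2, switch_3, switch_4 may be knocked a few centimetres aside while the robot is not near it.
It also fails if it takes over 210 s, if anything falls off the work surface, if the arm or the gripper's body presses on something with over 40 N, if the wrist force passes 120 N, or if a joint passes its speed limit or range.

## Working session

There is one attempt and no reset: what is moved stays moved. The work goes in short steps, Python scripts to look and compute and a tool call to move; the robot and the scene stay as the last step left them, time stands still between calls to the robot, and variables do not carry over. Pictures are saved under pics/ and viewed, at most 14 in all, crops included, and the job is handed in when it is done.

Besides the shell and the picture viewer there is one more tool, called after "Request:" by a JSON object that holds its "method" and its "body". apply_moves: Moves the arm, as the interface text tells. Its arguments: {"type":"object","properties":{"deltas":{"type":"array"},"grip_force":{"type":"number"}},"required":["deltas"]}

```bash
ls; mkdir -p pics; cat > h.py <<'E'
import numpy as np, cv2
from rig import r
def grab(n):
    s=r.sense(); f=r.grab_frame(n)
    if 'eye' not in f:
        from scipy.spatial.transform import Rotation as R
        T=np.array(f['T_tool_cam']); Rt=R.from_euler('xyz',s['tcp_rot']).as_matrix()
        f['rotation']=Rt@T[:3,:3]; f['eye']=Rt@T[:3,3]+np.array(s['eef_pos'])
    f['rotation']=np.array(f['rotation']);f['eye']=np.array(f['eye'])
    return f
def K(f): return np.array([[f['fx'],0,f['cx']],[0,f['fy'],f['cy']],[0,0,1.]])
def rays(f,uv):
    p=cv2.undistortPoints(np.array(uv,float).reshape(-1,1,2),K(f),np.array(f['dist'],float)).reshape(-1,2)
    return np.c_[p[:,0],-p[:,1],-np.ones(len(p))]
def plane(f,uv,z):
    d=rays(f,uv)@f['rotation'].T
    return f['eye']+d*((z-f['eye'][2])/d[:,2])[:,None]
def cloud(f):
    v,u=np.mgrid[0:400,0:640]; d=rays(f,np.c_[u.ravel(),v.ravel()])
    return ((d*f['z_map'].ravel()[:,None])@f['rotation'].T+f['eye']).reshape(400,640,3)
def proj(f,P):
    c=(np.atleast_2d(P)-f['eye'])@f['rotation']; c=c*[1,-1,-1]
    return cv2.projectPoints(c,np.zeros(3),np.zeros(3),K(f),np.array(f['dist'],float))[0].reshape(-1,2)
E
python3 - <<'E'
from h import *
for n in('top','side'):
    f=grab(n); cv2.imwrite(f'pics/{n}0.png',f['img']); np.save(n+'0.npy',f,allow_pickle=True)
    print(n,f['eye'],f['rotation'].round(2).tolist(),f['fx'],f['dist'])
print(r.sense())
E
```

```text
pics
top [ 460.4792687   -17.89844767 1546.35273834] [0.07, 0.01, -1.55] 492.9341397488299 [-0.09047607  0.          0.          0.          0.        ]
side [235.92898102 738.2494312  936.6554464 ] [0.74, 0.0, -2.76] 426.56417901705714 [-0.02204841  0.          0.          0.          0.        ]
{'clock': 0.1, 'qpos': array([-1.14743167e+00,  3.53556952e-01,  1.63410212e+00,  1.09643299e-05,
        1.15521022e+00, -2.42418665e-03]), 'qvel': array([-1.46338416e-03, -1.42664638e-03, -2.88887500e-03, -6.47074329e-05,
        1.40330488e-04, -8.62556233e-04]), 'joint_efforts': array([ 1.25537554e-03, -6.06356692e+01, -3.42820323e+01,  1.97624622e-04,
        3.93130467e-03, -1.41607072e-05]), 'eef_pos': array([ 258.04145259, -568.9884514 ,  404.03219598]), 'tcp_rot': array([-3.14031604e+00, -1.31201598e-05,  4.25784407e-01]), 'contact_force': array([0.00807816, 0.20180484, 0.86647928]), 'wrist_torque': array([-0.04880664,  0.02399785,  0.03571913]), 'grasp_force': 0.0, 'opening': 0.999720497469392}
```

View pics/top0.png

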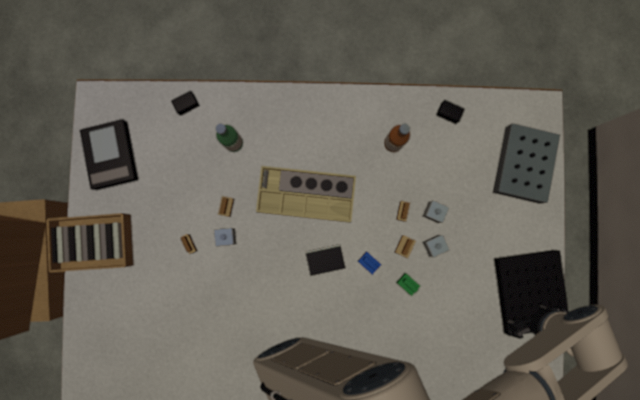

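View pics/side0.png

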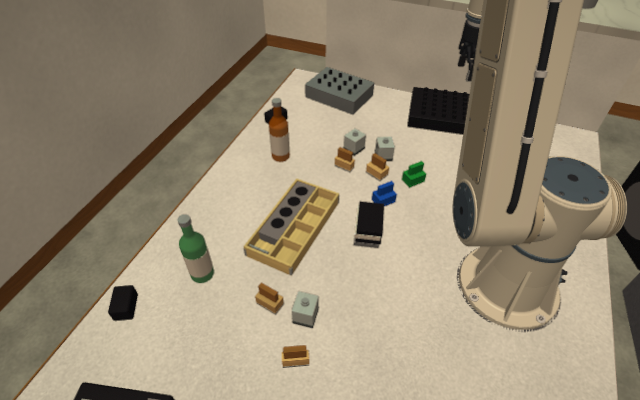

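The top view shows the crate at about (306,194), with its long bay on the far side and the pad on the left. There are three grey switches, at (224,237), (436,211) and (436,245). The four wooden blocks are at (227,206), (188,243), (403,210) and (405,246). The blue (370,262) and green (408,284) pieces are look-alikes and are not meant. The side view shows the same objects, with the bottles beyond the crate.

```bash
python3 - <<'E'
s=open('h.py').read()
s=s.replace("    f['rotation']=np.array","    else:\n        from scipy.spatial.transform import Rotation as R\n        f['rotation']=R.from_euler('xyz',f['rotation']).as_matrix()\n    f['rotation']=np.array")
s+='''
def blobs(f,lo,hi,C=None,amin=15):
    C=cloud(f) if C is None else C
    m=((C[...,2]>lo)&(C[...,2]<hi)&(f['z_map']>0)).astype(np.uint8)
    n,l,st,ce=cv2.connectedComponentsWithStats(m)
    for i in range(1,n):
        if st[i,4]<amin: continue
        P=C[l==i]; q=cv2.minAreaRect(P[:,:2].astype(np.float32))
        yield dict(px=ce[i].round(),n=st[i,4],c=np.array(q[0]),wh=q[1],a=q[2],z=np.percentile(P[:,2],95),bgr=f['img'][l==i].mean(0).round(),mask=l==i)
'''
open('h.py','w').write(s)
E
python3 - <<'E'
from h import *
for n in('top','side'):
    f=grab(n); C=cloud(f); print(n,f['rotation'].round(2).tolist())
    z=C[...,2]; print('table z med',np.median(z[(abs(z)<30)]))
    for b in blobs(f,15,120,C):
        if 150<b['c'][0]<900: print(b['px'],b['n'],b['c'].round(),np.round(b['wh']),round(b['a']),round(b['z']),b['bgr'])
    if n=='top': cv2.imwrite('pics/crop.png',cv2.resize(f['img'][150:300,160:460],(800,400),interpolation=cv2.INTER_CUBIC))
E
```

```text
top [[0.02, 1.0, -0.07], [-1.0, 0.02, -0.01], [-0.01, 0.07, 1.0]]
table z med 0.7225467558926084
[185. 102.] 425 [869. 422.] [52. 75.] 30 51 [31. 33. 36.]
[450. 111.] 432 [ 860. -416.] [76. 54.] 68 49 [24. 25. 27.]
[108. 154.] 3061 [700. 661.] [200. 153.] 15 54 [57. 59. 62.]
[527. 163.] 3906 [ 701. -657.] [167. 222.] 79 70 [63. 66. 63.]
[235. 144.] 163 [736. 252.] [26. 59.] 45 113 [48. 57. 60.]
[391. 145.] 148 [ 743. -228.] [60. 25.] 53 114 [49. 58. 68.]
[309. 188.] 2690 [588.  32.] [296. 146.] 85 47 [70. 85. 93.]
[225. 206.] 236 [544. 279.] [37. 60.] 81 73 [52. 77. 96.]
[403. 211.] 206 [ 543. -271.] [31. 60.] 79 73 [52. 77. 97.]
[436. 211.] 372 [ 542. -368.] [55. 53.] 68 70 [ 98. 100.  97.]
[ 89. 242.] 3711 [419. 702.] [167. 256.] 6 82 [53. 64. 73.]
[224. 236.] 347 [450. 276.] [52. 55.] 5 71 [110. 104. 100.]
[188. 244.] 200 [425. 389.] [60. 24.] 24 75 [48. 69. 88.]
[405. 246.] 298 [ 434. -278.] [43. 61.] 65 73 [ 58.  86. 106.]
[436. 246.] 370 [ 438. -370.] [53. 58.] 26 70 [ 98. 101.  98.]
[325. 260.] 922 [388. -33.] [ 74. 109.] 14 73 [37. 39. 42.]
[369. 263.] 289 [ 381. -168.] [61. 
[... 602 characters left out ...]
 28 115 [ 75.  98. 121.]
[350. 148.] 676 [ 545. -328.] [151.  67.] 89 69 [ 82. 109. 127.]
[381. 156.] 705 [ 436. -328.] [ 71. 161.] 2 69 [ 81. 112. 131.]
[414. 173.] 356 [ 317. -290.] [66. 46.] 44 69 [35. 93. 26.]
[290. 222.] 3608 [591.  28.] [298. 148.] 85 45 [ 74. 108. 127.]
[372. 215.] 1518 [391. -83.] [ 93. 218.] 2 71 [59. 49. 45.]
[199. 265.] 655 [734. 273.] [63. 32.] 50 115 [ 79. 101. 105.]
[269. 297.] 500 [544. 277.] [38. 61.] 81 72 [ 52.  96. 132.]
[122. 302.] 758 [869. 420.] [50. 78.] 29 47 [20. 21. 23.]
[305. 307.] 698 [451. 275.] [52. 58.] 7 70 [122. 141. 140.]
[295. 355.] 465 [425. 390.] [57. 22.] 25 71 [ 48.  93. 133.]
[115. 393.] 1099 [716. 600.] [201.  36.] 18 48 [27. 28. 31.]
```

View pics/crop.png

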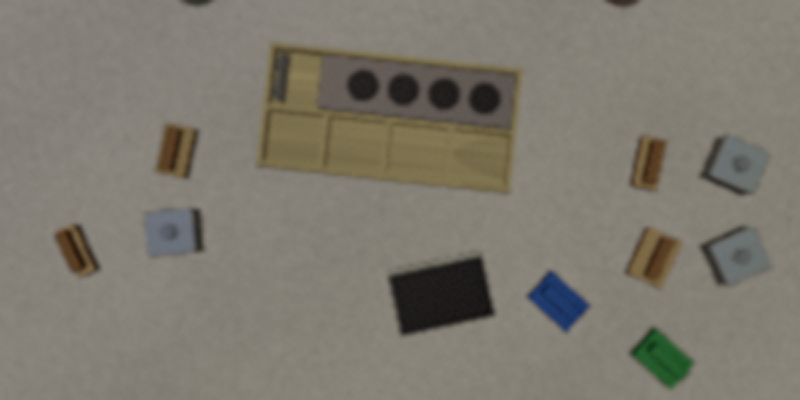

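The enlarged crop confirms it. Blocks by width are A (36 mm) near world (544,279), B (22 mm) near (425,389), C (43 mm) near (434,-278) and D (29 mm) near (543,-271). The blue and green pieces are decoys. Next I'll take a closer wrist view of the right-hand cluster.

Request:
{"method": "apply_moves", "body": {"deltas": [{"claw":-1,"delta_pos":[5.2,-2.2,0],"yaw":0},{"claw":-1,"delta_pos":[5.2,-2.2,0],"yaw":0},{"claw":-1,"delta_pos":[5.2,-2.2,0],"yaw":0},{"claw":-1,"delta_pos":[5.2,-2.2,0],"yaw":0},{"claw":-1,"delta_pos":[5.2,-2.2,0],"yaw":0},{"claw":-1,"delta_pos":[5.2,-2.2,0],"yaw":0},{"claw":-1,"delta_pos":[0,0,0],"yaw":0.18},{"claw":-1,"delta_pos":[0,0,0],"yaw":0.18}]}}

```text
clock: 1.2
eef_pos: [488.4, -319.2, 404.5]
tcp_rot: [-3.141, 0.0, 0.062]
contact_force: [-0.8, -0.1, -0.4]
opening: 1.001
grasp_force: 0.0
```

```bash
cat >> h.py <<'E'
def go(x,y,z,yaw=None):
    s=r.sense(); p=np.array(s['eef_pos']); w=s['tcp_rot'][2]
    d=np.array([x,y,z])-p; c,n=np.cos(w),np.sin(w)
    t=np.array([d[0]*c+d[1]*n, d[0]*n-d[1]*c, -d[2]])/10
    dy=0 if yaw is None else -((yaw-w+np.pi/2)%np.pi-np.pi/2)
    print('at',p.round(1),'rpy',np.round(s['tcp_rot'],4),'move cm',t.round(2),'yaw',round(dy,3),'F',np.round(s['contact_force'],1),'op',round(s['opening'],3),'gf',round(s['grasp_force'],1),'t',round(s['clock'],1))
E
python3 - <<'E'
from h import *
f=grab('wrist'); C=cloud(f); print(f['eye'],f['T_tool_cam'],r.sense()['eef_pos'],r.sense()['tcp_rot'],f['fx'])
cv2.imwrite('pics/w1.png',f['img'])
for lo,hi in((20,34),(45,60),(62,90)):
  print(lo)
  for b in blobs(f,lo,hi,C,60):
    print(b['px'],b['n'],b['c'].round(1),np.round(b['wh'],1),round(b['a'],1),round(b['z']),b['bgr'])
E
```

```text
[ 564.73419669 -314.40381759  374.00630985] [[ 1.58466055e-04  9.53708488e-01  3.00732597e-01  7.65399319e+01]
 [ 9.99999871e-01 -2.96240037e-04  4.12527957e-04 -1.23791941e-02]
 [ 4.82520450e-04  3.00732492e-01 -9.53708412e-01  3.04198846e+01]
 [ 0.00000000e+00  0.00000000e+00  0.00000000e+00  1.00000000e+00]] [ 488.11417503 -319.53679883  404.50359862] [-3.14141993e+00  2.90476986e-04  5.22456356e-02] 334.43565059481404
20
[121.  68.] 1064 [ 571.2 -117.3] [  3.7 137. ] 85.5 33 [38. 54. 64.]
[585.  49.] 909 [ 609.3 -597.5] [121.5  54.5] 46.5 33 [27. 29. 30.]
[ 60. 102.] 697 [529.2 -56.3] [84.5 42.7] 40.1 33 [40. 61. 71.]
[348. 104.] 67 [ 552.7 -346.4] [ 0.7 48.6] 67.1 32 [66. 74. 76.]
[ 20. 120.] 105 [519.4   2.3] [53.9  1.4] 85.1 33 [ 70. 101. 110.]
[290. 188.] 145 [ 461.  -292.6] [42.2  1.4] 66.7 34 [35. 55. 74.]
[355. 192.] 199 [ 460.5 -362.7] [ 3.5 55.8] 25.9 33 [59. 66. 68.]
[111. 228.] 516 [399.3 -88.6] [70.7 10.9] 20.5 34 [29. 33. 34.]
[195. 236.] 345 [ 396.6 -185. ] [59.4  2.7] 49.7 33 [57. 47. 43.]
[553. 260.] 1222 [ 394.6 -618.1] [ 87.2 187.3] 42.7 33 [8. 8. 9.]
[289. 289.
[... 1518 characters left out ...]
[554. 300.] 120 [ 359.9 -595.1] [14.6 13.7] 43.8 65 [10.  9. 10.]
[283. 322.] 637 [ 318.4 -292.4] [50.5 15.1] 48.0 71 [41. 76. 39.]
[621. 317.] 101 [ 337.5 -688.9] [14.6 13.6] 43.8 65 [ 9.  9. 10.]
[598. 320.] 102 [ 333.5 -659.6] [13.6 13.3] 69.3 65 [10.  9. 10.]
[574. 323.] 97 [ 329.1 -630. ] [15.4 12.1] 51.9 65 [ 9.  9. 10.]
[636. 339.] 65 [ 304.2 -722.5] [16.7  9.8] 28.4 65 [8. 8. 9.]
[615. 342.] 93 [ 302.9 -694.2] [15.  13.1] 81.5 65 [8. 8. 9.]
[592. 344.] 89 [ 297.9 -665.2] [16.  11.7] 51.6 65 [9. 8. 9.]
[630. 361.] 82 [ 270.8 -729.3] [13.1 14.4] 84.1 65 [8. 8. 9.]
[609. 364.] 85 [ 267.1 -699.8] [14.2 13.2] 35.7 65 [8. 8. 9.]
[624. 383.] 72 [ 235.6 -734.7] [15.2 12. ] 42.3 65 [8. 7. 8.]
```

View pics/w1.png

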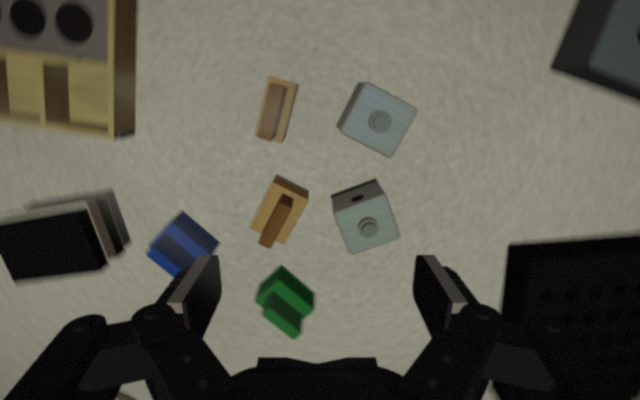

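The wrist view shows block D at (270,112), block C at (275,224), and switches at (379,119) and (368,224). The blue (183,245) and green (285,300) decoys are also in frame. The depth rectangles give sharp poses. The crate is next.

Request:
{"method": "apply_moves", "body": {"deltas": [{"claw":-1,"delta_pos":[2.0,-5.5,0],"yaw":0},{"claw":-1,"delta_pos":[2.0,-5.5,0],"yaw":0},{"claw":-1,"delta_pos":[2.0,-5.5,0],"yaw":0},{"claw":-1,"delta_pos":[2.0,-5.5,0],"yaw":0},{"claw":-1,"delta_pos":[2.0,-5.5,0],"yaw":0},{"claw":-1,"delta_pos":[2.0,-5.5,0],"yaw":0},{"claw":-1,"delta_pos":[0,0,0],"yaw":0.14},{"claw":-1,"delta_pos":[0,0,0],"yaw":0}]}}

```text
clock: 2.25
eef_pos: [585.8, 17.6, 404.5]
tcp_rot: [3.141, 0.0, -0.07]
contact_force: [-0.1, 0.1, 0.3]
opening: 0.996
grasp_force: 0.0
```

```bash
python3 - <<'E'
from h import *
f=grab('wrist'); C=cloud(f); go(600,32,404)
cv2.imwrite('pics/w2.png',f['img']); np.savez('w2.npz',C=C,img=f['img'])
for lo,hi in((20,38),(35,60),(39,44)):
  print(lo)
  for b in blobs(f,lo,hi,C,60):
    print(b['px'],b['n'],b['c'].round(1),np.round(b['wh'],1),round(b['a'],1),round(b['z']),b['bgr'])
E
```

```text
at [585.7  17.  404.5] rpy [ 3.1414e+00  4.0000e-04 -6.9500e-02] move cm [ 1.32 -1.6   0.05] yaw 0 F [-0.4  0.1 -0. ] op 1.0 gf 0.0 t 2.3
20
[80. 30.] 638 [736.2 244.3] [20.6 57.4] 58.5 37 [38. 50. 45.]
[567.   3.] 144 [ 729.3 -236.2] [27.7  4.3] 78.7 37 [32. 43. 55.]
[241. 152.] 780 [590.9  35.5] [288.9  64.6] 72.5 38 [51. 71. 83.]
[183. 130.] 628 [631.4 152.9] [ 7.7 56.7] 86.2 37 [66. 75. 79.]
[574. 184.] 1116 [ 542.5 -271.9] [30.  60.4] 78.2 37 [ 53.  84. 106.]
[634. 184.] 288 [ 543.9 -342.2] [ 9.8 35.8] 81.2 36 [57. 64. 67.]
[193. 208.] 649 [545.2 156. ] [85.4 43.5] 42.8 37 [42. 65. 79.]
[263. 213.] 549 [554.1  68.5] [65.7 59.6] 85.3 37 [43. 68. 83.]
[347. 216.] 504 [530.5 -17.1] [43.7 87.5] 36.4 37 [46. 73. 90.]
[419. 212.] 653 [524.7 -90.2] [44.  86.9] 37.7 37 [45. 72. 89.]
[ 98. 214.] 1263 [544.2 276.2] [37.4 61.7] 80.5 37 [ 62.  90. 107.]
[624. 261.] 606 [ 437.4 -351. ] [30.5 64.1] 80.5 37 [56. 62. 64.]
[565. 267.] 1259 [ 434.1 -280.1] [45.5 60.6] 66.1 37 [ 57.  91. 114.]
[125. 280.] 647 [464.2 263.3] [74.1 37.9] 53.9 37 [52. 58. 60.]
[363. 296.] 534 [421.4 -27.1] [  7.  107.
[... 834 characters left out ...]
425.9 388. ] [60.  24.7] 27.5 58 [30. 51. 69.]
39
[72. 29.] 199 [735.1 241.7] [16.1 53. ] 58.3 44 [47. 55. 62.]
[323. 146.] 21731 [587.9  28.6] [295.4 144.8] 85.2 43 [ 75.  96. 104.]
[174. 133.] 323 [631.2 157.9] [ 6.9 55.5] 86.3 43 [76. 86. 89.]
[583. 188.] 162 [ 544.5 -266.6] [ 3.7 49.7] 80.4 44 [20. 38. 58.]
[ 90. 218.] 107 [545.3 270.1] [48.7 12.7] 5.0 44 [28. 42. 56.]
[630. 270.] 146 [ 430.1 -348.1] [55.3 19.2] 5.0 44 [55. 62. 64.]
[573. 275.] 145 [ 436.7 -274.6] [ 3.5 47.7] 66.5 44 [20. 38. 58.]
[118. 283.] 167 [464.8 261.8] [72.4 36.4] 52.5 44 [51. 57. 59.]
[365. 301.] 198 [423.9 -26.5] [  3.2 108.1] 13.5 44 [72. 85. 94.]
[ 33. 312.] 154 [429.2 383.1] [49.   7.2] 33.2 44 [15. 31. 48.]
```

View pics/w2.png

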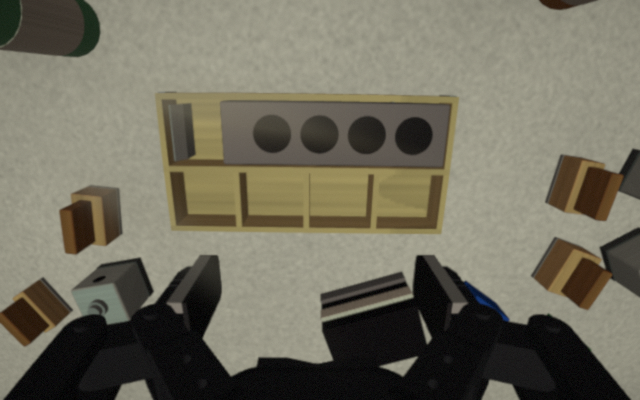

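The wrist view shows the crate from (158,93) to (457,232). The bar ends at column 222 and the pad face is at about column 192. I'll work out the gap in crate coordinates.

```bash
python3 - <<'E'
import numpy as np
d=np.load('w2.npz');C=d['C'];I=d['img'].astype(int)
m=(abs(C[...,2]-42)<5)&(abs(C[...,0]-588)<100)&(abs(C[...,1]-28)<170)
a=np.deg2rad(-4.8);R=np.array([[np.cos(a),np.sin(a)],[-np.sin(a),np.cos(a)]])
Q=(C[...,:2]-[587.9,28.6])@R.T
sel=(Q[...,0]>15)&(Q[...,0]<55)
for lo in range(70,150,2):
    s=sel&(Q[...,1]>=lo)&(Q[...,1]<lo+2)&(abs(Q[...,0]-36)<25)
    print(lo,s.sum(),C[s][:,2].mean().round(1) if s.any() else '', I[s].mean(0).round() if s.any() else '')
# crate edges of top rim
rim=(abs(C[...,2]-42)<1.5)&(abs(Q[...,0])<80)&(abs(Q[...,1])<155)
print(np.percentile(Q[rim],[0.2,99.8],axis=0))
E
```

```text
70 82 40.5 [ 92. 102. 109.]
72 84 40.5 [ 92. 102. 109.]
74 77 40.6 [ 92. 103. 110.]
76 79 40.5 [ 92. 102. 109.]
78 82 40.5 [ 92. 103. 110.]
80 84 40.5 [ 92. 103. 110.]
82 70 40.2 [ 89. 104. 111.]
84 11 39.7 [ 86. 112. 120.]
86 0  
88 0  
90 0  
92 13 7.3 [ 85. 115. 124.]
94 62 6.7 [ 91. 132. 143.]
96 69 6.7 [ 94. 137. 148.]
98 68 6.7 [ 93. 136. 148.]
100 69 6.6 [ 93. 137. 148.]
102 61 6.5 [ 93. 137. 148.]
104 67 6.4 [ 93. 137. 148.]
106 71 6.5 [ 93. 138. 149.]
108 67 6.7 [ 93. 137. 149.]
110 65 6.4 [ 92. 136. 148.]
112 67 6.6 [ 93. 138. 149.]
114 70 6.7 [ 93. 137. 148.]
116 65 6.8 [ 93. 137. 148.]
118 68 6.6 [ 93. 138. 149.]
120 67 6.5 [ 93. 137. 149.]
122 74 9.2 [ 84. 120. 130.]
124 409 20.5 [60. 72. 76.]
126 116 33.7 [71. 80. 84.]
128 124 36.8 [70. 78. 82.]
130 128 39.7 [71. 80. 83.]
132 87 41.7 [81. 91. 93.]
134 42 41.1 [81. 93. 95.]
136 0  
138 1 40.2 [65. 83. 90.]
140 282 36.2 [57. 80. 90.]
142 80 42.6 [ 90. 135. 146.]
144 76 42.6 [ 94. 138. 148.]
146 37 42.2 [108. 142. 150.]
148 0  
[[ -71.9812915  -146.91479594]
 [  71.75820499  146.77521886]]
```

The bar ends at crate y ≈ 84.5 and the pad face is at ≈ 125. That makes the gap 40 mm, so block C (43 mm) should be the one, and the trial will settle it. Switches come first, starting with the left one.

Request:
{"method": "apply_moves", "body": {"deltas": [{"claw":-1,"delta_pos":[-2.2,-5.0,1.8],"yaw":0},{"claw":-1,"delta_pos":[-2.2,-5.0,1.8],"yaw":0},{"claw":-1,"delta_pos":[-2.2,-5.0,1.8],"yaw":0},{"claw":-1,"delta_pos":[-2.2,-5.0,1.8],"yaw":0},{"claw":-1,"delta_pos":[-2.2,-5.0,1.8],"yaw":0},{"claw":-1,"delta_pos":[0,0,0],"yaw":0},{"claw":-1,"delta_pos":[0,0,0],"yaw":0}]}}

```text
clock: 3.18
eef_pos: [494.9, 273.8, 314.8]
tcp_rot: [3.141, -0.0, -0.072]
contact_force: [-0.2, -0.2, 0.2]
opening: 0.998
grasp_force: 0.0
```

```bash
python3 - <<'E'
from h import *
f=grab('wrist'); C=cloud(f); go(450,276,304)
for lo,hi in((55,68),(68,90)):
  print(lo)
  for b in blobs(f,lo,hi,C,60):
    print(b['px'],b['n'],b['c'].round(1),np.round(b['wh'],1),round(b['a'],1),round(b['z']),b['bgr'])
E
```

```text
at [495.2 273.5 315. ] rpy [ 3.1416e+00 -5.0000e-04 -7.3500e-02] move cm [-4.53  0.08  1.1 ] yaw 0 F [-0.1 -0.1  0.6] op 0.998 gf 0.0 t 3.2
55
[320. 256.] 4298 [449.9 274.2] [52.5 56.3] 6.7 63 [ 96. 106.  99.]
[165. 273.] 189 [446.7 396.5] [16.1  7.8] 79.6 67 [18. 30. 45.]
[630. 312.] 1149 [374.3  14.5] [72.8 15.1] 7.3 68 [6. 6. 6.]
[  4. 363.] 229 [361.2 571. ] [ 5.8 25.8] 88.3 66 [17. 28. 40.]
68
[306. 133.] 1667 [544. 277.] [14.  49.6] 79.5 71 [46. 69. 89.]
[321. 266.] 494 [451.1 274.1] [19.7 17.4] 85.2 75 [77. 84. 79.]
[158. 284.] 284 [441.4 396.5] [13.8 15. ] 28.2 71 [31. 56. 78.]
```

Left switch: centre (449.9,274.2), x axis at 6.7°, so the tool yaw should be 96.7°.

Request:
{"method": "apply_moves", "body": {"deltas": [{"claw":-0.5,"delta_pos":[0,0,0.5],"yaw":-0.176},{"claw":-0.5,"delta_pos":[0,0,0.5],"yaw":-0.176},{"claw":-0.5,"delta_pos":[0,0,0.5],"yaw":-0.176},{"claw":-0.5,"delta_pos":[0,0,0.5],"yaw":-0.176},{"claw":-0.5,"delta_pos":[0,0,0.5],"yaw":-0.176},{"claw":-0.5,"delta_pos":[0,0,0.5],"yaw":-0.176},{"claw":-0.5,"delta_pos":[0,0,0.5],"yaw":-0.176},{"claw":-0.5,"delta_pos":[0,0,0.5],"yaw":-0.176}]}}

```text
clock: 4.22
eef_pos: [495.6, 272.9, 275.2]
tcp_rot: [3.141, -0.001, 1.338]
contact_force: [-0.6, 0.1, 0.0]
opening: 0.75
grasp_force: 0.0
```

Request:
{"method": "apply_moves", "body": {"deltas": [{"claw":-0.5,"delta_pos":[0,0,0],"yaw":-0.176},{"claw":-0.5,"delta_pos":[0,0,0],"yaw":-0.176},{"claw":-0.5,"delta_pos":[0.6,-4.5,0],"yaw":0},{"claw":-0.5,"delta_pos":[0,0,0],"yaw":0},{"claw":-0.5,"delta_pos":[0,0,0],"yaw":0}]}}

```text
clock: 4.85
eef_pos: [450.4, 274.6, 275.5]
tcp_rot: [3.14, -0.001, 1.685]
contact_force: [0.5, 0.7, 0.7]
opening: 0.75
grasp_force: 0.0
```

```bash
python3 - <<'E'
from h import *
go(449.9,274.2,212,np.deg2rad(96.7))
print(r.sense()['qpos'].round(2))
f=grab('wrist'); cv2.imwrite('pics/w3.png',f['img'])
E
```

```text
at [450.4 274.6 275.5] rpy [ 3.1397e+00 -6.0000e-04  1.6851e+00] move cm [-0.04 -0.05  6.35] yaw -0.003 F [0.5 0.7 0.7] op 0.75 gf 0.0 t 4.8
[ 0.54  0.37  1.95 -0.    0.82  0.43]
```

View pics/w3.png

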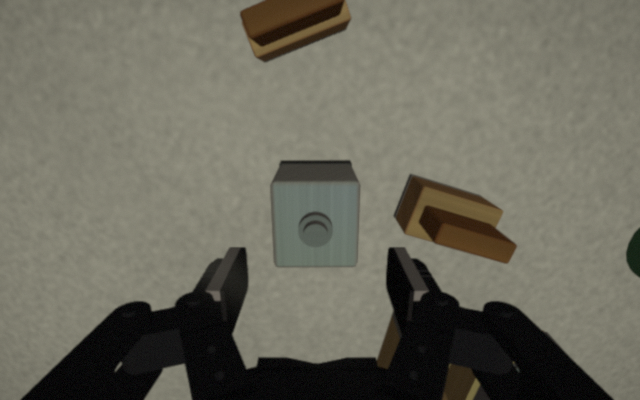

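The gripper straddles the switch at (316,220) squarely, and block A at (455,215) is clear. I'll descend and grip.

Request:
{"method": "apply_moves", "body": {"deltas": [{"claw":-0.5,"delta_pos":[0,-0.05,3.5],"yaw":0},{"claw":-0.5,"delta_pos":[0,0,3.0],"yaw":0},{"claw":-0.5,"delta_pos":[0,0,0],"yaw":0},{"claw":1,"delta_pos":[0,0,0],"yaw":0},{"claw":1,"delta_pos":[0,0,0],"yaw":0},{"claw":1,"delta_pos":[0,0,0],"yaw":0},{"claw":1,"delta_pos":[0,0,0],"yaw":0},{"claw":1,"delta_pos":[0,0,0],"yaw":0}], "grip_force": 60}}

```text
clock: 5.9
eef_pos: [449.1, 275.4, 210.5]
tcp_rot: [3.14, -0.0, 1.686]
contact_force: [0.5, -2.0, 6.1]
opening: 0.596
grasp_force: 65.4
```

Request:
{"method": "apply_moves", "body": {"deltas": [{"claw":1,"delta_pos":[0,0,-2],"yaw":0},{"claw":1,"delta_pos":[0,0,-4],"yaw":0},{"claw":1,"delta_pos":[0,0,-4],"yaw":0.1},{"claw":1,"delta_pos":[0,0,0],"yaw":0.1},{"claw":1,"delta_pos":[0,0,0],"yaw":0},{"claw":1,"delta_pos":[0,0,0],"yaw":0}]}}

```text
clock: 6.65
eef_pos: [448.4, 275.1, 308.9]
tcp_rot: [-3.14, 0.001, 1.488]
contact_force: [0.2, -0.4, -5.0]
opening: 0.602
grasp_force: 64.9
```

```bash
cat >> h.py <<'E'
CR=np.array([587.9,28.6]); CA=np.deg2rad(-4.8)
def cw(x,y): c,s=np.cos(CA),np.sin(CA); return CR+[c*x-s*y, s*x+c*y]
E
python3 - <<'E'
from h import *
for y in(-108,-36,36,108): print(y,cw(-36,y).round(1))
go(*cw(-36,36),310,np.deg2rad(85.2))
f=grab('wrist'); cv2.imwrite('pics/w4.png',f['img']); C=cloud(f)
for b in blobs(f,100,175,C,60): print(b['px'],b['n'],b['c'].round(1),np.round(b['wh'],1),round(b['a'],1),round(b['z']),b['bgr'])
E
```

```text
-108 [543. -76.]
-36 [549.   -4.3]
36 [555.   67.5]
108 [561.1 139.2]
at [448.4 275.1 308.9] rpy [-3.1402e+00  9.0000e-04  1.4880e+00] move cm [-19.81  12.35  -0.11] yaw 0.001 F [ 0.2 -0.4 -5. ] op 0.602 gf 64.9 t 6.7
[317. 266.] 21812 [447.8 274. ] [57.  78.7] 85.7 172 [83. 92. 87.]
```

View pics/w4.png

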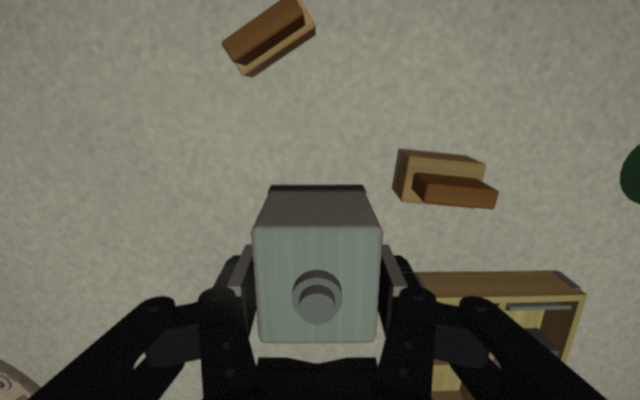

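The switch at (315,280) is held level. I'll carry it to the cell at crate y +36.

Request:
{"method": "apply_moves", "body": {"deltas": [{"claw":1,"delta_pos":[-4.9,3.1,0],"yaw":0},{"claw":1,"delta_pos":[-4.9,3.1,0],"yaw":0},{"claw":1,"delta_pos":[-4.9,3.1,0],"yaw":0},{"claw":1,"delta_pos":[-4.9,3.1,0],"yaw":0},{"claw":1,"delta_pos":[0,0,2],"yaw":0},{"claw":1,"delta_pos":[0,0,2],"yaw":0},{"claw":1,"delta_pos":[0,0,0],"yaw":0},{"claw":1,"delta_pos":[0,0,0],"yaw":0}]}}

```text
clock: 7.7
eef_pos: [555.8, 69.6, 269.9]
tcp_rot: [-3.141, 0.0, 1.487]
contact_force: [0.9, 0.1, -4.7]
opening: 0.596
grasp_force: 64.9
```

```bash
python3 - <<'E'
from h import *
x,y=cw(-36,36); go(x,y+0.7,217,np.deg2rad(85.2))
E
```

```text
at [555.8  69.6 269.9] rpy [-3.1415  0.      1.4866] move cm [-0.15 -0.07  5.29] yaw -0.0 F [ 0.9  0.1 -4.7] op 0.596 gf 64.9 t 7.7
```

Request:
{"method": "apply_moves", "body": {"deltas": [{"claw":1,"delta_pos":[-0.15,-0.05,1.0],"yaw":0},{"claw":1,"delta_pos":[0,0,2],"yaw":0},{"claw":1,"delta_pos":[0,0,1.2],"yaw":0},{"claw":1,"delta_pos":[0,0,0.9],"yaw":0},{"claw":1,"delta_pos":[0,0,0.1],"yaw":0},{"claw":1,"delta_pos":[0,0,0],"yaw":0}]}}

```text
clock: 8.45
eef_pos: [555.3, 68.0, 218.0]
tcp_rot: [3.141, -0.0, 1.486]
contact_force: [-0.5, -1.0, -4.6]
opening: 0.594
grasp_force: 65.1
```

Request:
{"method": "apply_moves", "body": {"deltas": [{"claw":1,"delta_pos":[0,0,0.15],"yaw":0},{"claw":1,"delta_pos":[0,0,0],"yaw":0},{"claw":-0.4,"delta_pos":[0,0,0],"yaw":0},{"claw":-0.4,"delta_pos":[0,0,0],"yaw":0},{"claw":-0.4,"delta_pos":[0,0,0],"yaw":0},{"claw":-0.4,"delta_pos":[0,0,-3],"yaw":0},{"claw":-0.4,"delta_pos":[0,0,-5],"yaw":0},{"claw":-0.4,"delta_pos":[0,0,-3],"yaw":0}]}}

```text
clock: 9.45
eef_pos: [555.4, 68.0, 328.5]
tcp_rot: [3.139, -0.0, 1.486]
contact_force: [0.9, 0.1, 0.2]
opening: 0.699
grasp_force: 0.0
```

Request:
{"method": "apply_moves", "body": {"deltas": [{"claw":-0.5,"delta_pos":[-5.5,0.3,0],"yaw":0},{"claw":-0.5,"delta_pos":[-5.5,0.3,0],"yaw":0},{"claw":-0.5,"delta_pos":[-5.5,0.3,0],"yaw":0},{"claw":-0.5,"delta_pos":[-5.5,0.3,0],"yaw":0},{"claw":-0.5,"delta_pos":[-5.5,0.3,0],"yaw":0},{"claw":-0.5,"delta_pos":[-5.5,0.3,0],"yaw":0},{"claw":-0.5,"delta_pos":[-5.5,0.3,0],"yaw":0},{"claw":-0.5,"delta_pos":[-5.0,0.3,0],"yaw":0}]}}

```text
clock: 10.45
eef_pos: [541.7, -369.5, 326.3]
tcp_rot: [3.141, 0.0, 1.485]
contact_force: [0.0, 0.3, 0.7]
opening: 0.748
grasp_force: 0.0
```

```bash
python3 - <<'E'
from h import *
f=grab('wrist'); C=cloud(f); go(542.3,-372.2,212,np.deg2rad(67.4))
for lo,hi in((55,68),(68,90)):
  print(lo)
  for b in blobs(f,lo,hi,C,100):
    print(b['px'],b['n'],b['c'].round(1),np.round(b['wh'],1),round(b['a'],1),round(b['z']),b['bgr'])
f=grab('top'); C=cloud(f)
for b in blobs(f,15,90,C):
    if 150<b['c'][0]<650 and abs(b['c'][1])<450: print(b['px'],b['n'],b['c'].round(),np.round(b['wh']),round(b['a']),round(b['z']),b['bgr'])
E
```

```text
at [ 541.4 -374.5  326.6] rpy [3.1397 0.0039 1.484 ] move cm [ 0.24  0.07 11.46] yaw 0.308 F [-0.1 -3.6  0.3] op 0.748 gf 0.0 t 10.5
55
[594.  22.] 691 [ 739.7 -263.5] [ 9.2 40.9] 47.0 67 [37. 44. 49.]
[164.  87.] 302 [ 438.2 -276.1] [12.1 49.7] 51.0 68 [63. 84. 96.]
[ 12. 120.] 885 [ 323.5 -295.7] [51.5 13.9] 63.9 67 [37. 56. 40.]
[318. 198.] 4496 [ 542.  -371.6] [55.8 52. ] 67.6 63 [101. 110. 102.]
[183. 212.] 4347 [ 438.3 -373.6] [52.9 56.6] 26.5 63 [ 98. 109. 103.]
[464. 393.] 584 [ 666.6 -576.9] [13.9 47.3] 80.9 61 [50. 55. 52.]
68
[615.  19.] 1191 [ 739.9 -264.4] [ 8.  39.5] 50.3 89 [36. 43. 48.]
[306.  59.] 1754 [ 542.7 -273.3] [13.9 49.7] 78.6 72 [47. 74. 95.]
[143.  88.] 1608 [ 433.7 -280.9] [14.5 50. ] 66.0 71 [61. 81. 95.]
[  4. 109.] 331 [ 330.5 -287.1] [30.5 10.3] 70.2 71 [49. 80. 52.]
[318. 205.] 499 [ 541.6 -372.1] [19.4 19.4] 40.1 75 [84. 92. 85.]
[177. 219.] 500 [ 438.7 -372.8] [17.6 19.4] 38.3 75 [83. 92. 87.]
[307. 190.] 3031 [588.  32.] [296. 146.] 85 69 [78. 91. 98.]
[226. 206.] 238 [544. 279.] [36. 60.] 80 74 [ 55.  80. 100.]
[403. 211.] 204 [ 543. -271.] [30. 60.] 79 73 [ 54.  80. 101.]
[434. 211.] 301 [ 544. -365.] [47. 55.] 69 71 [ 99. 102.  99.]
[188. 244.] 197 [425. 389.] [60. 22.] 25 74 [50. 73. 92.]
[405. 246.] 298 [ 434. -278.] [44. 60.] 67 72 [ 61.  89. 110.]
[426. 242.] 16 [ 450. -343.] [ 8. 21.] 62 58 [58. 64. 69.]
[325. 260.] 928 [388. -33.] [ 74. 109.] 14 73 [39. 41. 44.]
[369. 263.] 289 [ 381. -168.] [61. 43.] 49 73 [106.  64.  43.]
[405. 282.] 178 [ 326. -281.] [36. 43.] 49 72 [47. 88. 44.]
```

Request:
{"method": "apply_moves", "body": {"deltas": [{"claw":-0.5,"delta_pos":[0,0,2],"yaw":0.153},{"claw":-0.5,"delta_pos":[0,0,2],"yaw":0.153},{"claw":-0.5,"delta_pos":[0,0,1],"yaw":0},{"claw":-0.5,"delta_pos":[0,0,0],"yaw":0},{"claw":-0.5,"delta_pos":[0,0,0],"yaw":0}]}}

```text
clock: 11.18
eef_pos: [542.4, -367.4, 277.0]
tcp_rot: [3.141, 0.0, 1.182]
contact_force: [-0.2, -0.1, 0.5]
opening: 0.749
grasp_force: 0.0
```

```bash
python3 - <<'E'
from h import *
go(542.0,-371.8,210,np.deg2rad(67.6))
E
```

```text
at [ 542.4 -367.4  277. ] rpy [3.1405e+00 2.0000e-04 1.1819e+00] move cm [-0.42  0.13  6.7 ] yaw 0.002 F [-0.2 -0.1  0.5] op 0.749 gf 0.0 t 11.2
```

Request:
{"method": "apply_moves", "body": {"deltas": [{"claw":-0.5,"delta_pos":[-0.4,0.1,3],"yaw":0},{"claw":-0.5,"delta_pos":[0,0,3.6],"yaw":0},{"claw":-0.5,"delta_pos":[0,0,0],"yaw":0},{"claw":1,"delta_pos":[0,0,0],"yaw":0},{"claw":1,"delta_pos":[0,0,0],"yaw":0},{"claw":1,"delta_pos":[0,0,0],"yaw":0},{"claw":1,"delta_pos":[0,0,0],"yaw":0},{"claw":1,"delta_pos":[0,0,0],"yaw":0}]}}

```text
clock: 12.18
eef_pos: [541.9, -371.8, 211.6]
tcp_rot: [3.14, 0.0, 1.18]
contact_force: [0.7, 1.3, 6.7]
opening: 0.593
grasp_force: 64.5
```

Request:
{"method": "apply_moves", "body": {"deltas": [{"claw":1,"delta_pos":[0,0,-2],"yaw":0},{"claw":1,"delta_pos":[0,0,-4],"yaw":0},{"claw":1,"delta_pos":[0,0,-4],"yaw":-0.15},{"claw":1,"delta_pos":[0,0,0],"yaw":-0.155},{"claw":1,"delta_pos":[0,0,0],"yaw":0},{"claw":1,"delta_pos":[0,0,0],"yaw":0}]}}

```text
clock: 12.92
eef_pos: [541.1, -371.3, 309.9]
tcp_rot: [-3.141, -0.001, 1.481]
contact_force: [-0.0, 0.4, -3.9]
opening: 0.592
grasp_force: 64.3
```

```bash
python3 - <<'E'
from h import *
go(*cw(-36,-36),310,np.deg2rad(85.2))
f=grab('wrist');C=cloud(f)
for b in blobs(f,155,169,C,60): print(b['px'],b['n'],b['c'].round(1),np.round(b['wh'],1),round(b['a'],1),round(b['z']),b['bgr'])
E
```

```text
at [ 541.1 -371.3  309.9] rpy [-3.1406e+00 -5.0000e-04  1.4815e+00] move cm [ 3.663e+01 -2.490e+00 -1.000e-02] yaw -0.006 F [-0.   0.4 -3.9] op 0.592 gf 64.3 t 12.9
[317. 276.] 15335 [ 540.6 -371.1] [56.8 78.4] 85.1 167 [ 96. 106.  99.]
```

Request:
{"method": "apply_moves", "body": {"deltas": [{"claw":1,"delta_pos":[5.2,-0.35,0],"yaw":-0.006},{"claw":1,"delta_pos":[5.2,-0.35,0],"yaw":0},{"claw":1,"delta_pos":[5.2,-0.35,0],"yaw":0},{"claw":1,"delta_pos":[5.2,-0.35,0],"yaw":0},{"claw":1,"delta_pos":[5.2,-0.35,0],"yaw":0},{"claw":1,"delta_pos":[5.2,-0.35,0],"yaw":0},{"claw":1,"delta_pos":[5.4,-0.35,0],"yaw":0},{"claw":1,"delta_pos":[0,0,0],"yaw":0}]}}

```text
clock: 13.98
eef_pos: [546.3, -1.5, 309.8]
tcp_rot: [-3.141, -0.001, 1.493]
contact_force: [1.0, -0.1, -3.4]
opening: 0.598
grasp_force: 64.2
```

Request:
{"method": "apply_moves", "body": {"deltas": [{"claw":1,"delta_pos":[0,0,2],"yaw":0},{"claw":1,"delta_pos":[0,0,2],"yaw":0},{"claw":1,"delta_pos":[0,0,0],"yaw":0},{"claw":1,"delta_pos":[0,0,0],"yaw":0}]}}

```text
clock: 14.48
eef_pos: [546.8, -5.2, 270.6]
tcp_rot: [3.141, 0.0, 1.49]
contact_force: [-0.2, 0.7, -4.6]
opening: 0.599
grasp_force: 64.0
```

```bash
python3 - <<'E'
from h import *
go(*cw(-36,-36),217,np.deg2rad(85.2))
f=grab('wrist');cv2.imwrite('pics/w5.png',f['img'])
E
```

```text
at [546.8  -5.2 270.6] rpy [3.1414e+00 1.0000e-04 1.4896e+00] move cm [0.11 0.21 5.36] yaw 0.003 F [-0.2  0.7 -4.6] op 0.599 gf 64.0 t 14.5
```

View pics/w5.png

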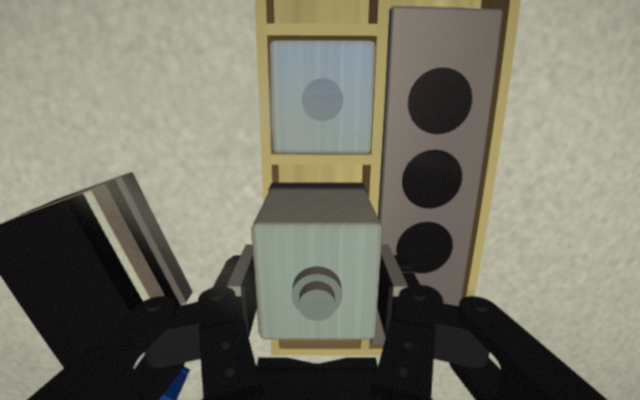

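The first switch, at (322,98), is seated in its cell. The second is held above the next cell, at (316,280).

Request:
{"method": "apply_moves", "body": {"deltas": [{"claw":1,"delta_pos":[0.1,0.2,1.0],"yaw":0},{"claw":1,"delta_pos":[0,0,2],"yaw":0},{"claw":1,"delta_pos":[0,0,1.2],"yaw":0},{"claw":1,"delta_pos":[0,0,0.9],"yaw":0},{"claw":1,"delta_pos":[0,0,0.2],"yaw":0},{"claw":1,"delta_pos":[0,0,0],"yaw":0}]}}

```text
clock: 15.28
eef_pos: [548.7, -3.9, 217.6]
tcp_rot: [-3.141, 0.0, 1.491]
contact_force: [-1.8, -0.1, 1.4]
opening: 0.596
grasp_force: 64.8
```

Request:
{"method": "apply_moves", "body": {"deltas": [{"claw":-0.4,"delta_pos":[0,0,0],"yaw":0},{"claw":-0.4,"delta_pos":[0,0,0],"yaw":0},{"claw":-0.4,"delta_pos":[0,0,0],"yaw":0},{"claw":-0.4,"delta_pos":[0,0,-3],"yaw":0},{"claw":-0.4,"delta_pos":[0,0,-5],"yaw":0},{"claw":-0.4,"delta_pos":[0,0,-3],"yaw":0}]}}

```text
clock: 16.02
eef_pos: [549.1, -3.9, 329.5]
tcp_rot: [3.139, -0.0, 1.491]
contact_force: [0.4, -1.0, -0.8]
opening: 0.7
grasp_force: 0.0
```

Request:
{"method": "apply_moves", "body": {"deltas": [{"claw":-0.5,"delta_pos":[-5.4,-1.15,0],"yaw":0},{"claw":-0.5,"delta_pos":[-5.4,-1.15,0],"yaw":0},{"claw":-0.5,"delta_pos":[-5.4,-1.15,0],"yaw":0},{"claw":-0.5,"delta_pos":[-5.4,-1.15,0],"yaw":0},{"claw":-0.5,"delta_pos":[-5.4,-1.15,0],"yaw":0},{"claw":-0.5,"delta_pos":[-5.4,-1.15,0],"yaw":0},{"claw":-0.5,"delta_pos":[-5.4,-1.15,0],"yaw":0}]}}

```text
clock: 16.9
eef_pos: [437.5, -376.1, 327.4]
tcp_rot: [3.141, 0.0, 1.491]
contact_force: [1.8, 0.7, -0.1]
opening: 0.751
grasp_force: 0.0
```

Request:
{"method": "apply_moves", "body": {"deltas": [{"claw":-0.5,"delta_pos":[0,0,1],"yaw":-0.175},{"claw":-0.5,"delta_pos":[0,0,1],"yaw":-0.175},{"claw":-0.5,"delta_pos":[0,0,1],"yaw":-0.175},{"claw":-0.5,"delta_pos":[0,0,1],"yaw":0},{"claw":-0.5,"delta_pos":[0,0,0],"yaw":0},{"claw":-0.5,"delta_pos":[0,0,0],"yaw":0}]}}

```text
clock: 17.65
eef_pos: [438.4, -374.3, 287.4]
tcp_rot: [3.141, 0.0, 2.014]
contact_force: [0.8, -0.1, 0.6]
opening: 0.75
grasp_force: 0.0
```

```bash
python3 - <<'E'
from h import *
f=grab('wrist'); C=cloud(f); go(438.3,-373.6,211,np.deg2rad(115.2))
for lo,hi in((55,68),(68,90)):
  for b in blobs(f,lo,hi,C,100):
    print(b['px'],b['n'],b['c'].round(1),np.round(b['wh'],1),round(b['a'],1),round(b['z']),b['bgr'])
E
```

```text
at [ 438.4 -374.3  287.6] rpy [3.1414e+00 6.0000e-04 2.0143e+00] move cm [0.07 0.02 7.66] yaw 0.004 F [0.4 0.2 0. ] op 0.751 gf 0.0 t 17.7
[175.  15.] 558 [ 319.8 -301.2] [38.5  1.8] 49.2 67 [11. 29.  8.]
[370.  79.] 295 [ 430.7 -287.1] [ 0.9 48.7] 66.3 68 [15. 27. 41.]
[529. 141.] 674 [ 538.7 -279. ] [12.9 50.1] 63.2 67 [12. 24. 39.]
[316. 212.] 6187 [ 437.4 -373.4] [52.2 55.9] 25.8 63 [104. 112. 104.]
[ 29. 380.] 316 [ 287.7 -604.8] [16.6 12. ] 58.3 65 [6. 6. 6.]
[152.  10.] 1021 [ 312.1 -299.9] [31.8 14.3] 49.2 72 [31. 72. 24.]
[383.  71.] 2473 [ 433.5 -281.1] [14.1 50. ] 66.4 71 [32. 59. 83.]
[552. 146.] 1922 [ 542.1 -273.5] [14.7 50.5] 78.9 71 [31. 57. 81.]
[316. 221.] 711 [ 437.5 -373.6] [19.9 19.3] 64.9 75 [82. 90. 84.]
```

Request:
{"method": "apply_moves", "body": {"deltas": [{"claw":-0.5,"delta_pos":[0.1,-0.05,3.6],"yaw":0},{"claw":-0.5,"delta_pos":[0,0,4.0],"yaw":0},{"claw":-0.5,"delta_pos":[0,0,0],"yaw":0},{"claw":1,"delta_pos":[0,0,0],"yaw":0},{"claw":1,"delta_pos":[0,0,0],"yaw":0},{"claw":1,"delta_pos":[0,0,0],"yaw":0},{"claw":1,"delta_pos":[0,0,0],"yaw":0},{"claw":1,"delta_pos":[0,0,0],"yaw":0}]}}

```text
clock: 18.7
eef_pos: [437.7, -373.9, 212.3]
tcp_rot: [3.141, 0.002, 2.016]
contact_force: [-1.0, 0.8, 7.6]
opening: 0.595
grasp_force: 64.7
```

Request:
{"method": "apply_moves", "body": {"deltas": [{"claw":1,"delta_pos":[0,0,-2],"yaw":0},{"claw":1,"delta_pos":[0,0,-4],"yaw":0},{"claw":1,"delta_pos":[0,0,-4],"yaw":0.175},{"claw":1,"delta_pos":[0,0,0],"yaw":0.175},{"claw":1,"delta_pos":[0,0,0],"yaw":0.175},{"claw":1,"delta_pos":[0,0,0],"yaw":0},{"claw":1,"delta_pos":[0,0,0],"yaw":0}]}}

```text
clock: 19.58
eef_pos: [437.2, -373.5, 311.0]
tcp_rot: [-3.141, -0.0, 1.495]
contact_force: [0.9, 0.0, -3.9]
opening: 0.595
grasp_force: 64.1
```

```bash
python3 - <<'E'
from h import *
go(*cw(-36,-108),310,np.deg2rad(85.2))
f=grab('wrist');C=cloud(f)
for b in blobs(f,155,169,C,60): print(b['px'],b['n'],b['c'].round(1),np.round(b['wh'],1),round(b['a'],1),round(b['z']),b['bgr'])
E
```

```text
at [ 437.2 -373.5  311. ] rpy [-3.1412e+00 -3.0000e-04  1.4946e+00] move cm [30.47  8.28  0.1 ] yaw 0.008 F [ 0.9  0.  -3.9] op 0.595 gf 64.1 t 19.6
[317. 275.] 15184 [ 437.  -373.6] [57.  78.2] 86.1 167 [ 96. 106.  99.]
```

Request:
{"method": "apply_moves", "body": {"deltas": [{"claw":1,"delta_pos":[5.1,1.4,0],"yaw":0.008},{"claw":1,"delta_pos":[5.1,1.4,0],"yaw":0},{"claw":1,"delta_pos":[5.1,1.4,0],"yaw":0},{"claw":1,"delta_pos":[5.1,1.4,0],"yaw":0},{"claw":1,"delta_pos":[5.1,1.4,0],"yaw":0},{"claw":1,"delta_pos":[5.0,1.3,0],"yaw":0},{"claw":1,"delta_pos":[0,0,2],"yaw":0},{"claw":1,"delta_pos":[0,0,2],"yaw":0}]}}

```text
clock: 20.62
eef_pos: [546.7, -76.0, 270.8]
tcp_rot: [3.141, 0.0, 1.487]
contact_force: [0.5, -0.1, -3.7]
opening: 0.595
grasp_force: 64.3
```

Request:
{"method": "apply_moves", "body": {"deltas": [{"claw":1,"delta_pos":[0,0,0],"yaw":0},{"claw":1,"delta_pos":[0,0,0],"yaw":0}]}}

```text
clock: 20.88
eef_pos: [546.7, -77.1, 271.7]
tcp_rot: [3.141, -0.0, 1.483]
contact_force: [0.8, 0.0, -3.2]
opening: 0.592
grasp_force: 64.0
```

```bash
python3 - <<'E'
from h import *
go(*cw(-36,-108),218.3,np.deg2rad(85.2))
E
```

```text
at [546.7 -77.1 271.7] rpy [ 3.1412 -0.      1.4835] move cm [ 0.08 -0.38  5.34] yaw -0.004 F [ 0.8  0.  -3.2] op 0.592 gf 64.0 t 20.9
```

Request:
{"method": "apply_moves", "body": {"deltas": [{"claw":1,"delta_pos":[0.1,-0.35,1.0],"yaw":0},{"claw":1,"delta_pos":[0,0,2],"yaw":0},{"claw":1,"delta_pos":[0,0,1.2],"yaw":0},{"claw":1,"delta_pos":[0,0,0.9],"yaw":0},{"claw":1,"delta_pos":[0,0,0.3],"yaw":0},{"claw":1,"delta_pos":[0,0,0],"yaw":0}]}}

```text
clock: 21.62
eef_pos: [542.9, -75.7, 218.3]
tcp_rot: [-3.141, 0.0, 1.483]
contact_force: [-4.5, 0.0, 10.9]
opening: 0.594
grasp_force: 65.9
```

Request:
{"method": "apply_moves", "body": {"deltas": [{"claw":-0.4,"delta_pos":[0,0,0],"yaw":0},{"claw":-0.4,"delta_pos":[0,0,0],"yaw":0},{"claw":-0.4,"delta_pos":[0,0,0],"yaw":0},{"claw":-0.4,"delta_pos":[0,0,-3],"yaw":0},{"claw":-0.4,"delta_pos":[0,0,-5],"yaw":0},{"claw":-0.4,"delta_pos":[0,0,-3],"yaw":0}]}}

```text
clock: 22.38
eef_pos: [543.4, -75.7, 329.3]
tcp_rot: [3.139, 0.0, 1.483]
contact_force: [0.8, -0.3, -0.9]
opening: 0.698
grasp_force: 0.0
```

Request:
{"method": "apply_moves", "body": {"deltas": [{"claw":-0.1,"delta_pos":[-5.3,-2.3,0],"yaw":0},{"claw":-0.1,"delta_pos":[-5.3,-2.3,0],"yaw":0},{"claw":-0.1,"delta_pos":[-5.3,-2.3,0],"yaw":0},{"claw":-0.1,"delta_pos":[-5.3,-2.3,0],"yaw":0},{"claw":-0.1,"delta_pos":[0,0,0],"yaw":-0.175},{"claw":-0.1,"delta_pos":[0,0,0],"yaw":-0.175},{"claw":-0.1,"delta_pos":[0,0,0],"yaw":-0.175},{"claw":-0.1,"delta_pos":[0,0,0],"yaw":-0.175}]}}

```text
clock: 23.38
eef_pos: [432.7, -278.8, 327.2]
tcp_rot: [3.142, 0.0, 2.188]
contact_force: [-0.1, -0.5, 0.8]
opening: 0.548
grasp_force: 0.0
```

Request:
{"method": "apply_moves", "body": {"deltas": [{"claw":-0.1,"delta_pos":[0,0,1],"yaw":-0.18},{"claw":-0.1,"delta_pos":[0,0,1],"yaw":-0.18},{"claw":-0.1,"delta_pos":[0,0,1],"yaw":-0.18},{"claw":-0.1,"delta_pos":[0,0,0],"yaw":0},{"claw":-0.1,"delta_pos":[0,0,0],"yaw":0}]}}

```text
clock: 24.0
eef_pos: [432.9, -278.8, 297.4]
tcp_rot: [-3.142, 0.0, 2.719]
contact_force: [0.2, 0.1, -0.4]
opening: 0.547
grasp_force: 0.0
```

```bash
python3 - <<'E'
from h import *
f=grab('wrist'); C=cloud(f); go(434,-280,215,np.deg2rad(156.3)); cv2.imwrite('pics/w6.png',f['img'])
for lo,hi in((20,37),(62,90)):
  for b in blobs(f,lo,hi,C,100):
    print(b['px'],b['n'],b['c'].round(1),np.round(b['wh'],1),round(b['a'],1),round(b['z']),b['bgr'])
E
```

```text
at [ 432.9 -278.8  297.6] rpy [-3.1415e+00  6.0000e-04  2.7195e+00] move cm [-0.15 -0.06  8.26] yaw -0.008 F [ 0.3 -0.3 -1. ] op 0.549 gf 0.0 t 24.1
[550.  43.] 1553 [400.3 -88.3] [73.3  3.8] 13.0 36 [ 9. 10. 11.]
[230.  56.] 3709 [ 317.8 -292.4] [60.3 43.4] 49.2 37 [44. 87. 41.]
[424.  69.] 3252 [ 380.5 -171.4] [60.5 43.1] 49.4 37 [101.  57.  33.]
[315. 194.] 2979 [ 433.2 -281. ] [43.2 61.1] 66.1 37 [ 63. 100. 120.]
[573. 233.] 2816 [ 559.8 -109.1] [ 71.6 165.6] 56.8 36 [29. 46. 57.]
[  5. 287.] 259 [ 398.4 -568.6] [13.2 29.2] 54.7 34 [7. 7. 7.]
[363. 305.] 658 [ 539.5 -283.9] [12.3 60.4] 73.4 37 [ 53.  84. 103.]
[612.  36.] 4196 [400.2 -73. ] [60.4 33.4] 13.9 69 [11. 11. 12.]
[210.  49.] 2412 [ 317.9 -292.6] [50.2 14.4] 49.3 71 [37. 83. 31.]
[450.  64.] 2442 [ 380.4 -171.5] [50.  14.3] 49.6 71 [97. 52. 28.]
[314. 215.] 1624 [ 432.5 -281. ] [13.5 49.4] 66.0 71 [32. 61. 85.]
[621. 241.] 2442 [540.1 -92.8] [28.3 53.1] 80.3 69 [84. 92. 86.]
[375. 329.] 177 [ 532.  -276.5] [ 4.2 33.4] 78.7 71 [28. 50. 72.]
```

View pics/w6.png

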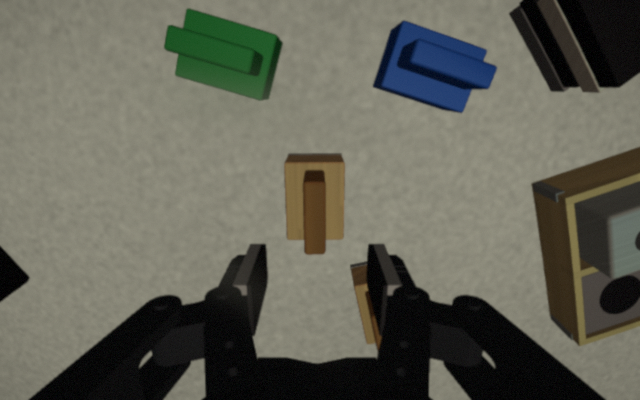

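The 43 mm foot at (315,197) confirms this wooden block is C, the thickest. The same-shaped green (225,50) and blue (435,65) pieces are decoys. I'll grip it by the rib.

Request:
{"method": "apply_moves", "body": {"deltas": [{"claw":-0.1,"delta_pos":[-0.1,-0.2,4.2],"yaw":0},{"claw":-0.1,"delta_pos":[0,0,4.2],"yaw":0},{"claw":-0.1,"delta_pos":[0,0,0],"yaw":0},{"claw":1,"delta_pos":[0,0,0],"yaw":0},{"claw":1,"delta_pos":[0,0,0],"yaw":0},{"claw":1,"delta_pos":[0,0,0],"yaw":0},{"claw":1,"delta_pos":[0,0,0],"yaw":0},{"claw":1,"delta_pos":[0,0,0],"yaw":0}]}}

```text
clock: 25.05
eef_pos: [433.5, -281.4, 214.9]
tcp_rot: [-3.141, 0.003, 2.723]
contact_force: [0.1, 1.0, 8.1]
opening: 0.155
grasp_force: 60.5
```

Request:
{"method": "apply_moves", "body": {"deltas": [{"claw":1,"delta_pos":[0,0,-2],"yaw":0},{"claw":1,"delta_pos":[0,0,-5],"yaw":0},{"claw":1,"delta_pos":[0,0,-5],"yaw":-0.17},{"claw":1,"delta_pos":[0,0,0],"yaw":-0.165},{"claw":1,"delta_pos":[0,0,0],"yaw":0},{"claw":1,"delta_pos":[0,0,0],"yaw":0}]}}

```text
clock: 25.8
eef_pos: [432.5, -280.8, 333.0]
tcp_rot: [3.141, -0.001, 3.054]
contact_force: [-0.1, 0.9, -1.7]
opening: 0.153
grasp_force: 59.1
```

```bash
python3 - <<'E'
from h import *
print(cw(36,105).round(1)); go(*cw(36,105),330,np.deg2rad(-4.8))
f=grab('wrist');C=cloud(f)
for b in blobs(f,140,160,C,60): print(b['px'],b['n'],b['c'].round(1),np.round(b['wh'],1),round(b['a'],1),round(b['z']),b['bgr'])
E
```

```text
[632.6 130.2]
at [ 432.5 -280.8  333. ] rpy [ 3.1413e+00 -6.0000e-04  3.0541e+00] move cm [-16.34  42.69   0.3 ] yaw -0.004 F [-0.1  0.9 -1.7] op 0.153 gf 59.1 t 25.8
[317. 212.] 4134 [ 416.8 -279.2] [43.3 31.6] 85.3 155 [ 63.  99. 121.]
```

Request:
{"method": "apply_moves", "body": {"deltas": [{"claw":1,"delta_pos":[-2.05,5.35,0],"yaw":0},{"claw":1,"delta_pos":[-2.05,5.35,0],"yaw":0},{"claw":1,"delta_pos":[-2.05,5.35,0],"yaw":0},{"claw":1,"delta_pos":[-2.05,5.35,0],"yaw":0},{"claw":1,"delta_pos":[-2.05,5.35,0],"yaw":0},{"claw":1,"delta_pos":[-2.05,5.35,0],"yaw":0},{"claw":1,"delta_pos":[-2.05,5.35,0],"yaw":0},{"claw":1,"delta_pos":[-2.05,5.35,0],"yaw":0}]}}

```text
clock: 26.85
eef_pos: [632.5, 133.7, 332.3]
tcp_rot: [-3.141, -0.001, 3.056]
contact_force: [0.5, -0.7, -0.9]
opening: 0.153
grasp_force: 59.2
```

Request:
{"method": "apply_moves", "body": {"deltas": [{"claw":1,"delta_pos":[0,0,2.5],"yaw":0},{"claw":1,"delta_pos":[0,0,2.5],"yaw":0},{"claw":1,"delta_pos":[0,0,0],"yaw":0},{"claw":1,"delta_pos":[0,0,0],"yaw":0}]}}

```text
clock: 27.35
eef_pos: [632.3, 131.7, 283.5]
tcp_rot: [3.142, 0.0, 3.057]
contact_force: [-0.7, -0.1, -0.5]
opening: 0.153
grasp_force: 59.3
```

```bash
python3 - <<'E'
from h import *
f=grab('wrist');C=cloud(f)
x,y=cw(36,107.7);go(x+.5,y,221,np.deg2rad(-4.8)); cv2.imwrite('pics/w7.png',f['img'])
c,s=np.cos(CA),np.sin(CA); Q=(C[...,:2]-CR)@np.array([[c,-s],[s,c]])
m=(Q[...,0]>-75)&(Q[...,0]<75)&(abs(Q[...,1])<150)
b=m&(abs(C[...,2]-42.5)<1.5)&(Q[...,0]<-66+0); print('rim x',np.percentile(Q[m&(abs(C[...,2]-42.5)<1.2)],[.3,99.7],axis=0))
E
```

```text
at [632.5 131.7 284.1] rpy [3.1413e+00 1.0000e-03 3.0568e+00] move cm [-0.07  0.13  6.31] yaw -0.001 F [ 0.  -0.2  0.1] op 0.151 gf 59.3 t 27.4
rim x [[ -71.99095881 -124.13570906]
 [  71.86755555  146.74505608]]
```

View pics/w7.png

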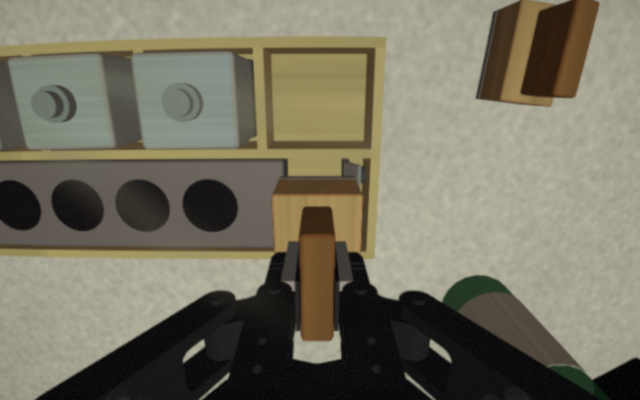

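Block C at (317,230) is lined up over the gap. I'll lower it in gentle steps and watch the force.

Request:
{"method": "apply_moves", "body": {"deltas": [{"claw":1,"delta_pos":[-0.05,0.13,1.5],"yaw":0},{"claw":1,"delta_pos":[0,0,1.0],"yaw":0},{"claw":1,"delta_pos":[0,0,0.5],"yaw":0},{"claw":1,"delta_pos":[0,0,0.5],"yaw":0},{"claw":1,"delta_pos":[0,0,0.3],"yaw":0},{"claw":1,"delta_pos":[0,0,0],"yaw":0}]}}

```text
clock: 28.15
eef_pos: [632.8, 132.8, 245.2]
tcp_rot: [-3.141, 0.0, 3.058]
contact_force: [0.7, -3.6, -1.0]
opening: 0.153
grasp_force: 59.4
```

Request:
{"method": "apply_moves", "body": {"deltas": [{"claw":1,"delta_pos":[0,-0.05,0.5],"yaw":0},{"claw":1,"delta_pos":[0,0,0.6],"yaw":0},{"claw":1,"delta_pos":[0,0,0.6],"yaw":0},{"claw":1,"delta_pos":[0,0,0.4],"yaw":0},{"claw":1,"delta_pos":[0,0,0],"yaw":0}]}}

```text
clock: 28.78
eef_pos: [632.4, 132.5, 223.4]
tcp_rot: [-3.141, -0.001, 3.058]
contact_force: [-0.4, -3.1, -2.3]
opening: 0.152
grasp_force: 59.2
```

Request:
{"method": "apply_moves", "body": {"deltas": [{"claw":1,"delta_pos":[0,0,0.2],"yaw":0},{"claw":1,"delta_pos":[0,0,0.1],"yaw":0},{"claw":1,"delta_pos":[0,0,0],"yaw":0},{"claw":1,"delta_pos":[0,0,0],"yaw":0}]}}

```text
clock: 29.28
eef_pos: [632.7, 132.5, 221.2]
tcp_rot: [3.142, 0.0, 3.058]
contact_force: [-0.3, -2.7, -1.5]
opening: 0.155
grasp_force: 59.3
```

Request:
{"method": "apply_moves", "body": {"deltas": [{"claw":1,"delta_pos":[0,0,0.1],"yaw":0},{"claw":1,"delta_pos":[0,0,0.05],"yaw":0},{"claw":1,"delta_pos":[0,0,0],"yaw":0},{"claw":1,"delta_pos":[0,0,0],"yaw":0}]}}

```text
clock: 29.78
eef_pos: [632.7, 132.6, 221.0]
tcp_rot: [3.141, 0.0, 3.058]
contact_force: [-4.4, -3.3, 11.5]
opening: 0.153
grasp_force: 61.3
```

It is firmly on the floor. I'll release, lift clear and look.

Request:
{"method": "apply_moves", "body": {"deltas": [{"claw":0.4,"delta_pos":[0,0,0],"yaw":0},{"claw":0.4,"delta_pos":[0,0,0],"yaw":0},{"claw":0.4,"delta_pos":[0,0,0],"yaw":0},{"claw":0.4,"delta_pos":[0,0,-3],"yaw":0},{"claw":0.4,"delta_pos":[0,0,-5],"yaw":0},{"claw":0.4,"delta_pos":[3,0,-5],"yaw":0},{"claw":0.4,"delta_pos":[0,3,-3],"yaw":0},{"claw":0.4,"delta_pos":[0,0,0],"yaw":0}]}}

```text
clock: 30.78
eef_pos: [605.9, 166.6, 382.7]
tcp_rot: [3.139, 0.005, 3.059]
contact_force: [-0.5, -0.0, -0.6]
opening: 0.3
grasp_force: 0.0
```

Request:
{"method": "apply_moves", "body": {"deltas": [{"claw":0.4,"delta_pos":[0,-5,0],"yaw":0},{"claw":0.4,"delta_pos":[0,-4,0],"yaw":0},{"claw":0.4,"delta_pos":[0,0,0],"yaw":0},{"claw":0.4,"delta_pos":[0,0,0],"yaw":0}]}}

```text
clock: 31.28
eef_pos: [597.7, 75.1, 378.8]
tcp_rot: [3.142, -0.001, 3.057]
contact_force: [0.2, 0.1, -0.0]
opening: 0.302
grasp_force: 0.0
```

```bash
python3 - <<'E'
from h import *
f=grab('wrist');C=cloud(f);go(632,132,400); cv2.imwrite('pics/w8.png',f['img'])
c,s=np.cos(CA),np.sin(CA); Q=(C[...,:2]-CR)@np.array([[c,-s],[s,c]])
for lo,hi in((38,47),(62,73),(73,90)):
  for b in blobs(f,lo,hi,C,100):
    q=(b['c']-CR)@np.array([[c,-s],[s,c]]); z=C[b['mask']][:,2]
    print(b['px'],b['n'],b['c'].round(1),'crate',q.round(1),np.round(b['wh'],1),round(b['a'],1),z.mean().round(1))
k=(abs(Q[...,0]-36)<25)
for n,a,b in(('bar',60,80),('foot+',115,127)):
  t=k&(Q[...,1]>a)&(Q[...,1]<b); print(n,np.median(C[t][:,2]).round(1))
for lo in range(80,142,2):
  t=k&(Q[...,1]>=lo)&(Q[...,1]<lo+2); print(lo,t.sum(),C[t][:,2].mean().round(1) if t.any() else '',end='; ')
t=grab('top');C=cloud(t)
for b in blobs(t,15,240,C):
    if 150<b['c'][0]<850 and abs(b['c'][1])<450: print(b['px'],b['n'],b['c'].round(),np.round(b['wh']),round(b['a']),round(b['z']),b['bgr'])
E
```

```text
at [597.7  75.6 379. ] rpy [ 3.1415e+00 -1.0000e-03  3.0577e+00] move cm [-2.94  5.91 -2.1 ] yaw 0 F [0.4 0.2 0.7] op 0.3 gf 0.0 t 31.3
[527.  99.] 323 [542.9 271. ] crate [-65.2 237.8] [ 4.7 51.2] 79.9 42.7
[263. 185.] 24361 [587.9  28.8] crate [-0.   0.2] [295.4 144.8] 85.2 41.1
[254. 126.] 113 [547.7  22.6] crate [-39.5  -9.3] [52.7 14.7] 11.4 42.9
[177. 130.] 218 [544.8 -48.1] crate [-36.6 -80. ] [ 3.1 50.5] 88.0 42.7
[407. 201.] 354 [631.9 160.7] crate [ 32.8 135.3] [ 6.7 56.4] 85.1 40.6
[488. 281.] 339 [734.  250.4] crate [127.  233.2] [26.8 61.9] 42.4 42.5
[ 67. 321.] 379 [ 746.2 -227.4] crate [ 179.2 -241.9] [61.9 26.7] 39.5 42.5
[616. 361.] 1403 [865.2 424.2] crate [243.3 417.4] [52.8 60.9] 26.7 44.5
[550. 101.] 1276 [543.5 276.3] crate [-64.9 243.2] [15.9 50.2] 80.6 69.1
[219. 132.] 3597 [548.2  -4.1] crate [-36.8 -35.9] [56.7 52. ] 84.7 68.1
[302. 133.] 3623 [555.1  66.5] crate [-35.8  35.1] [56.1 51.5] 85.1 68.1
[137. 134.] 3498 [542.4 -75.3] crate [ -36.6 -107.4] [56.9 51.2] 84.2 68.0
[378. 204.] 172 [628.1 125.5] crate [32.  99.9] [12.7 48.8] 69.2 67.7
[501. 293.] 474 [
[... 965 characters left out ...]
8; 136 85 41.6; 138 20 40.7; 140 191 38.2; [229. 137.] 535 [745. 260.] [50. 61.] 41 223 [52. 64. 55.]
[397. 137.] 548 [ 756. -238.] [62. 55.] 52 221 [46. 59. 76.]
[331. 195.] 1982 [582. -44.] [143. 146.] 86 73 [83. 90. 94.]
[288. 204.] 477 [567. 108.] [124.  88.] 85 77 [ 99. 106. 108.]
[262. 195.] 66 [579. 165.] [35. 68.] 44 47 [57. 82. 93.]
[225. 206.] 233 [544. 279.] [34. 60.] 81 74 [53. 78. 98.]
[403. 211.] 202 [ 543. -271.] [30. 60.] 80 73 [52. 78. 98.]
[188. 244.] 199 [425. 389.] [60. 22.] 25 75 [49. 70. 89.]
[328. 259.] 771 [390. -38.] [74. 98.] 14 73 [36. 38. 41.]
[369. 263.] 290 [ 381. -168.] [60. 43.] 49 73 [104.  63.  42.]
[408. 284.] 291 [ 318. -290.] [60. 44.] 51 72 [47. 89. 44.]
```

View pics/w8.png

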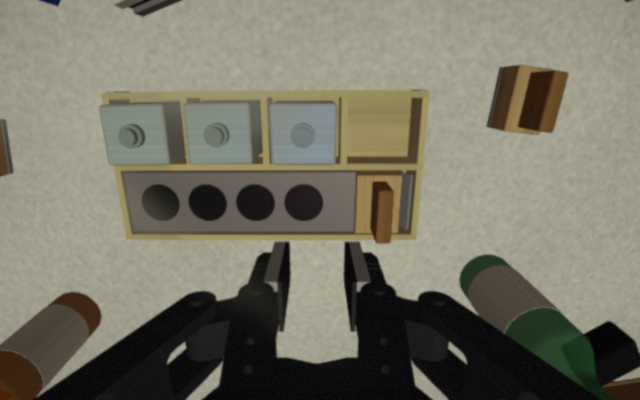

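The crate view shows all three switches seated upright, with box tops at 68 mm. Block C is down at (380,205), with its foot top at 42 mm, rib top at 76 mm and the pad pushed back about 3 mm. Before handing in, I'll check the whole table for a fourth switch hidden by the arm.

```bash
python3 - <<'E'
from h import *
for n in('top','side'):
  t=grab(n);C=cloud(t); cv2.imwrite(f'pics/{n}9.png',t['img'])
  for b in blobs(t,15,100,C):
    if max(b['wh'])<110 and b['c'][0]>-300: print(n,b['px'],b['n'],b['c'].round(),np.round(b['wh']),round(b['z']),b['bgr'])
E
```

```text
top [185. 102.] 426 [869. 422.] [53. 74.] 51 [32. 33. 36.]
top [450. 111.] 442 [ 860. -417.] [76. 54.] 49 [25. 26. 28.]
top [236. 145.] 124 [735. 252.] [26. 59.] 97 [51. 59. 64.]
top [391. 145.] 119 [ 744. -229.] [61. 25.] 97 [52. 61. 70.]
top [225. 206.] 232 [544. 279.] [36. 60.] 73 [53. 78. 98.]
top [403. 211.] 204 [ 543. -270.] [30. 60.] 73 [53. 78. 98.]
top [188. 244.] 202 [425. 390.] [60. 23.] 74 [49. 71. 90.]
top [328. 259.] 775 [390. -38.] [74. 98.] 73 [36. 38. 41.]
top [369. 263.] 292 [ 381. -168.] [61. 43.] 73 [104.  63.  42.]
top [408. 284.] 290 [ 318. -290.] [60. 43.] 72 [47. 89. 44.]
side [344. 158.] 293 [ 545. -271.] [31. 62.] 70 [ 49.  91. 127.]
side [414. 173.] 363 [ 318. -291.] [66. 48.] 70 [34. 92. 26.]
side [200. 267.] 523 [735. 273.] [63. 32.] 96 [ 81. 101. 110.]
side [269. 297.] 493 [544. 276.] [38. 62.] 72 [ 51.  94. 130.]
side [122. 302.] 760 [868. 420.] [49. 77.] 47 [19. 20. 22.]
side [474. 297.] 44 [79. 80.] [20. 20.] 19 [129. 148. 162.]
side [541. 319.] 38 [-78.  80.] [19. 18.] 17 [126. 145. 159.]
side [295. 355.] 470 [426. 389.] [58. 22.] 72 [ 47.  92. 130.]
```

View pics/top9.png

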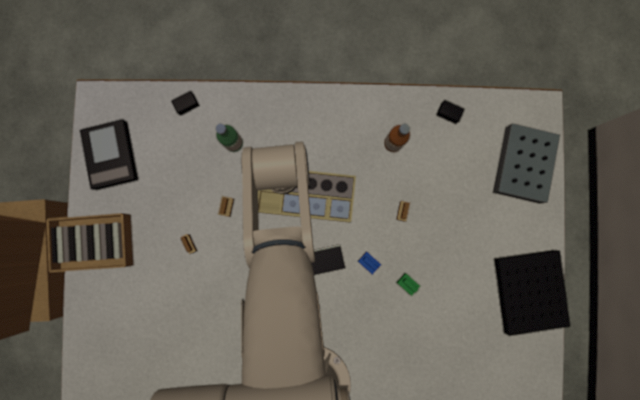

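View pics/side9.png

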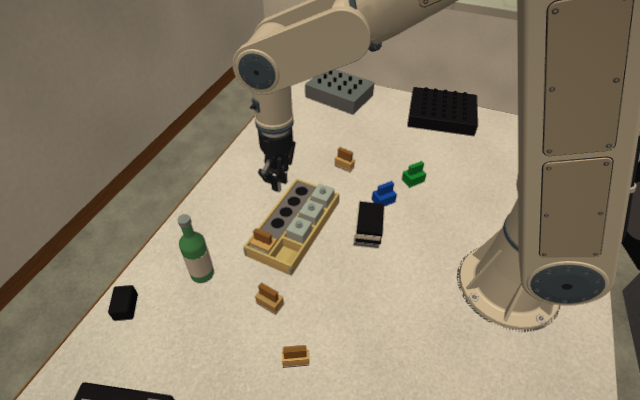

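Both views agree. The switches in the crate at top (292,204), (316,207) and (340,210) are the only ones, blocks A, B and D stand upright outside, and the bystanders are untouched.

```bash
python3 -c "
from rig import r
print(r.sign_off())"
```

```text
the job is handed in; nothing more can be done
None
```

The job is handed in: the three footswitches found stand upright in their own cells, and block C (43 mm) sits fully down with the pad pressed back about 3 mm. C was the only block tried, since the camera put the gap at about 40 mm. Blocks A, B and D stand outside, and the bottles and cassettes were not touched.

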